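Shut and pin the filter-cassette clamp

ROBOT

A 6-joint arm with a two-finger parallel gripper is mounted at the origin on the work surface. World frame = base frame: x ahead of the robot, y to its left, z up, the work surface at z = 0. Lengths are in m, angles in rad, forces in N, time in s.
With the tool pointing down it reaches from about 0.4 to 0.825 m from the base axis. Payload 7 kg.
Tool frame: the origin (TCP) lies midway between the tips of the shut fingers; the grasp point (between the pads) lies 19 mm behind it (r.grip_depth is the z of the grasp point in the tool frame, in m); z points along the fingers, y is the line along which they close (so a half turn about z gives the same grasp; the last joint's range is limited). The gripper opens to 85 mm and grips with 20 to 120 N. Pads are 22 mm wide; open, the fingers measure 114 mm over their backs; the gripper's body (76 mm by 85 mm) begins 54 mm behind the grasp point. The pads swing forward as they close: fully open they stand 13 mm farther back than shut.
Start: joints at [-0.93, 0.359, 0.012, 0, -1.224, -0.288], TCP at [0.233, -0.633, 0.231] pointing down, gripper open.
Joint ranges: [-3.07, 3.07], [-1.43, 2.12], [-1.02, 1.25], [-3.03, 1.67], [-3.05, -0], [-3.03, 3.03]. Speed limits (rad/s): [2.39, 2.39, 3.01, 3.14, 3.14, 3.14].

INTERFACE

Orientations are given as a unit quaternion [x, y, z, w].
In Python, from rig import r, viewer, order, spotter gives the robot as it stands. The module is installed in compiled form; this text tells all that it offers.
- The arm moves only by the tool move_arm, never from a script. Its argument "targets" is a list of rows, each an object of numbers: "claw": the opening, from -1 (shut) to 1 (fully open); "x", "y", "z": the shift along the tool's x, y, z in m; "twist": the turn about the tool's z in rad. In form: [{"claw": .., "x": .., "y": .., "z": .., "twist": ..}, ...]. A call has 1 to 5 rows; each row shifts and turns the commanded pose from where the row before left it, along the tool's axes as they then stand; what a row does not reach is not made up. A row lasts 1/8 s, in which the tool goes at most 62.5 mm and 10.7 degrees, less where a joint would pass 70% of its speed; a pose out of reach is approached as far as the arm can. A call is refused whole if a number of a shift passes 0.0625 or a number of a turn 0.188, either way. A call with a gripper value outside its range is refused whole. The fingers move at their own pace and stop on an object; "grip_force" is the grip in N (left out, the last holds). Time passes only in rows, so rows that do not move let the fingers close. It gives the time, the measured TCP pose, the force, the opening and the grip force at its end, in the units of the state.
- r.read_state(): the state, without advancing time (a new reading comes with each control period).
- viewer.read_camera(name): name is "scene" or "top"; returns the picture (480x640x3 uint8, red, green, blue); there is no depth.
- viewer.calibration(name): a dict with "fx", "fy", "cx", "cy" (pixels), "world_to_cam" (4x4, takes a point from world to camera coordinates). Camera axes: x right, y up, looking along -z (the intrinsics and any distortion apply to the point x, -y, -z); pixel columns grow to the right and rows downward; lengths in m; the calibration is good to about 2 mm. A picture is of the moment at which its call begins. calibration takes no time and is no camera call.
- order.finish_job(): hands the job in; it is judged then, once.
Trained networks look in the newest picture that a camera, given by its name, has taken for a name from the list of things; names that differ only in an ending like _2 or _b are one class to them, and where a whole thing is asked for, a point or a joint stands for the part that bears it (a point fixed in the world has none). Each returns a list of dicts, best first, with "p" (0 to 1); they miss things now and then, are a little off and sometimes report something else, mostly with a low value. They report only what shows in the picture. A call takes as long as a camera call. They do not tell look-alikes from the thing itself.
- spotter.look_for(camera, name): "xy" ([column, row] in pixels, amid what is visible of it).
- spotter.masks_of(camera, name): "region" (480x640 bool, what is visible of it) and "xy" ([column, row] in pixels, amid what is visible of it).
- spotter.tip_of(camera, name): "xy" ([column, row] in pixels: a listed point, or the origin of a listed thing).
The state is a dict: "time": time; "joints": joint angles; "joint_velocities": joint speeds; "tau": joint torques, N m; "eef_pos": TCP position; "tcp_rot": TCP orientation; "wrist_force": force on the tool from outside, world axes, zero at the start; "wrist_torque": the same for the moment, N m; "opening": finger opening in m; "finger_force": force on a finger pad.
Only numpy, scipy, OpenCV 4.12 (cv2) and the standard library are available. Lean on these libraries where they do the work, as an engineer would, in place of code of your own. Each camera call takes 0.05 s, during which the arm holds its last target. There are 200 camera calls.

TASK

Swing the clamp lever fully down over the filter cassette, then lock it: take the lock pin with the slim straight grip from the white stand and push it through the hole in the lever into the block below, until its collar rests on the lever. Let go, and leave everything else on the bench where it is.

Things in the scene. Friction and masses are not known exactly. Their poses are not given: they have to be found in the camera images.
- clamp: Clamp block fixed to the bench: steel base plate 190 x 80 x 12 mm, origin at the centre of its underside, x along its length, z up. On it, along its x axis: two hinge cheeks 78 mm high at x = +65 mm, a clear 37 mm filter cassette in a nest at x = +10 mm (top at z = 47 mm), and at x = -40 mm an upright lug 32 x 36 mm, top at z = 54 mm, with a vertical 14 mm hole 42 mm deep.
- clamp_hinge (a point): Middle of the lever's hinge, at (65, 0, 62) mm in the clamp's frame; the hinge axis is the clamp's y.
- clamp_lever (a joint): Lever angle in rad: 0 = shut (level, at its stop, from the hinge towards the clamp's -x), grows as it opens upward; 1.57 = upright. Stiff: stays where left, 2 N moves the handle. Aluminium bar 14 x 10 mm; 105 mm from the hinge an eye plate 34 x 36 x 10 mm with a 14 mm hole, right over the lug's hole when shut (eye then from z = 57 to 67 mm of the clamp's frame).
- lever_handle (a point): Middle of the lever's black cross handle, 165 mm from the hinge at the lever's free end: a round bar 14 mm thick and 88 mm long, parallel to the hinge axis (44 mm to each side of the lever).
- lock_hole (a point): Centre of the mouth of the hole in the block's lug, at (-40, 0, 54) mm in the clamp's frame; z up. With the lever shut its hole is right above.
- pin_stand: White block 50 x 130 x 50 mm fixed to the bench, origin at the centre of its underside, long side along its y. Two vertical 21 mm holes at y = -35 and +35 mm hold the lock pin and the wide pin, either way round.
- lock_pin: The lock pin, steel, 60 g, standing in one hole of the stand with its collar on the stand's top. Origin at the tip of its shank, z up along its axis: shank 10 mm thick up to z = 45 mm (tip tapered to 6 mm), collar 30 mm wide from 45 to 50 mm, slim straight round grip 16 mm thick from 50 to 83 mm.
- wide_pin: Another pin, for a bigger clamp, in the stand's other hole: wide mushroom head 34 mm across and 21 mm high, 18 mm shank. Not to be used; stays in the stand. Origin at the tip of its shank.
- cassette: Spare filter cassette lying on the bench, clear with a white band, 39 mm across, 30 mm high; origin under its centre. Bystander.
- cassette2: A second spare cassette, like the first. Bystander.
- dishes: Stack of three petri dishes, 92 mm across, 45 mm high; origin under its centre. Bystander.
- wash_bottle: White plastic bottle 64 mm across, 160 mm high; origin under its centre. Bystander.
- reagent_jar: Amber glass jar 70 mm across, 90 mm high; origin under its centre. Bystander.
- tweezers: Steel tweezers 120 mm long lying flat on the bench. Bystander.
There are look-alikes about, which are no part of the job. Leave any red look-alike of the lock_pin alone.

How it is judged:
On the way, in this order (a step that is already met when the one before it is completed fails the run):
1. the lever is swung fully shut, the pin not yet in (value of joint clamp_lever below 0.06 rad and horizontal distance between lock_pin and lock_hole above 0.03 m), for 0.2 s.
2. the lock pin stands through the lever's hole in the block's hole (value of joint clamp_lever below 0.06 rad and horizontal distance between lock_pin and lock_hole below 0.006 m and z of lock_pin in the frame of lock_hole below -0.026 m and angle between lock_pin's own z axis and vertical below 0.15 rad), for 0.2 s.
At the end, for the whole second after the job is handed in: Lever shut (within 0.06 rad); lock pin upright (0.15 rad) through lever and block, tip within 6 mm of the hole's axis and 26 mm or more below the lug's top (32 mm when the collar rests on the lever), at rest; wide pin and bystanders within 30 mm of their starts (all of step 2 and linear speed of lock_pin below 0.02 m/s and distance of each of wide_pin, cassette, cassette2, dishes, wash_bottle, reagent_jar, tweezers from where it was at the start of the episode below 0.03 m); the robot touches nothing.
It fails at once if the wide pin or a bystander is moved by more than 30 mm (distance of any of wide_pin, cassette, cassette2, dishes, wash_bottle, reagent_jar, tweezers from where it was at the start of the episode above 0.03 m).
It also fails if it takes over 58 s, if anything falls off the work surface, if the arm or the gripper's body presses on something with over 40 N, if the wrist force passes 120 N, or if a joint passes its speed limit or range.

## Working session

There is one attempt and no reset: what is moved stays moved. The work goes in short steps, Python scripts to look and compute and a tool call to move; the robot and the scene stay as the last step left them, time stands still between calls to the robot, and variables do not carry over. Pictures are saved under pics/ and viewed, at most 10 in all, crops included, and the job is handed in when it is done.

Besides the shell and the picture viewer there is one more tool, called after "Call:" as name([rows], argument=value, ...), one row to a line, values as JSON. move_arm: Moves the arm, as the interface text tells. Its arguments: {"type":"object","properties":{"targets":{"type":"array","items":{"type":"object","properties":{"claw":{"type":"number"},"x":{"type":"number"},"y":{"type":"number"},"z":{"type":"number"},"twist":{"type":"number"}}}},"grip_force":{"type":"number"}},"required":["targets"]}

```bash
mkdir -p pics
cat > h.py <<'E'
import numpy as np,cv2
from rig import r,viewer,order,spotter
def shot(c,f=None):
    im=viewer.read_camera(c)
    if f: cv2.imwrite('pics/'+f,im[:,:,::-1])
    return im
def ray(c,uv):
    k=viewer.calibration(c);W=np.array(k['world_to_cam']);R,t=W[:3,:3],W[:3,3]
    d=np.array([(uv[0]-k['cx'])/k['fx'],-(uv[1]-k['cy'])/k['fy'],-1])
    return -R.T@t,R.T@d
def atz(c,uv,z):
    o,d=ray(c,uv);return o+d*(z-o[2])/d[2]
def proj(c,p):
    k=viewer.calibration(c);W=np.array(k['world_to_cam']);q=W[:3,:3]@np.array(p)+W[:3,3]
    return np.array([k['cx']+k['fx']*q[0]/-q[2],k['cy']+k['fy']*-q[1]/-q[2]])
E
python3 - <<'E'
from h import *
np.set_printoptions(precision=4,suppress=True)
for c in ['scene','top']:
    shot(c,c+'0.png');k=viewer.calibration(c);print(c,{a:(v if np.isscalar(v) else 0) for a,v in k.items()},ray(c,(320,240)))
    for n in ['lock_pin','wide_pin','pin_stand','clamp','clamp_lever']:
        print(n,[(np.round(d['xy'],1),round(d['p'],2)) for d in spotter.look_for(c,n)][:4])
    for n in ['lock_pin','wide_pin','pin_stand','clamp','clamp_hinge','lever_handle','lock_hole']:
        print('tip',n,[(np.round(d['xy'],1),round(d['p'],2)) for d in spotter.tip_of(c,n)][:4])
s=r.read_state();print(s,r.grip_depth)
E
```

```text
scene {'fx': 508.93523093818965, 'fy': 508.93523093818965, 'cx': 317.5710129212387, 'cy': 246.10019911704273, 'world_to_cam': 0} (array([ 1.0318, -0.7456,  0.7368]), array([-0.4342,  0.6811, -0.5897]))
lock_pin [(array([346.5, 303.9]), 0.86), (array([311.8, 282.7]), 0.67)]
wide_pin [(array([289.6, 302. ]), 0.63)]
pin_stand [(array([302.2, 309.5]), 0.6), (array([276. , 244.9]), 0.2)]
clamp [(array([377.5, 224.1]), 0.9)]
clamp_lever [(array([383.2, 179.9]), 0.93)]
tip lock_pin [(array([347.9, 317.5]), 0.86), (array([312.1, 301.8]), 0.46)]
tip wide_pin [(array([291.5, 321.2]), 0.68), (array([350.3, 211.1]), 0.2)]
tip pin_stand [(array([297.8, 313.2]), 0.98), (array([288.9, 317.3]), 0.63)]
tip clamp [(array([364.4, 235.2]), 0.7)]
tip clamp_hinge [(array([391.7, 220.2]), 0.97)]
tip lever_handle [(array([385.4, 154. ]), 0.76)]
tip lock_hole [(array([349.4, 213. ]), 0.84)]
top {'fx': 551.5110695448566, 'fy': 551.5110695448566, 'cx': 324.29855578325737, 'cy': 242.09276207358548, 'world_to_cam': 0} (array([ 0.4403, -0.0124,  1.3452]), array([ 0.0798, -0.0017, -0.9968]))
lock_pin [(array([355.
[... 498 characters left out ...]
8, 236.2]), 0.83)]
tip clamp_hinge [(array([228.3, 200.6]), 0.7)]
tip lever_handle [(array([216.2, 211.5]), 0.69), (array([450.1, 320.8]), 0.17)]
tip lock_hole [(array([239.9, 252.3]), 0.56)]
{'time': 1.3, 'joints': array([-0.9299,  0.3586,  0.0119, -0.    , -1.2241, -0.2881]), 'joint_velocities': array([ 0.0022,  0.0011,  0.0006, -0.0007,  0.0008, -0.0002]), 'tau': array([ -0.0019, -58.2994,  29.3652,   6.942 ,  -0.0007,  -0.    ]), 'eef_pos': array([ 0.2332, -0.6334,  0.2313]), 'tcp_rot': array([-0.1755,  0.9845,  0.    ,  0.    ]), 'wrist_force': array([ 0.3439, -0.3501, -0.3983]), 'wrist_torque': array([0.0123, 0.0105, 0.0383]), 'finger_force': 0.0, 'opening': 0.0854692640829971} -0.0187
```

View pics/scene0.png

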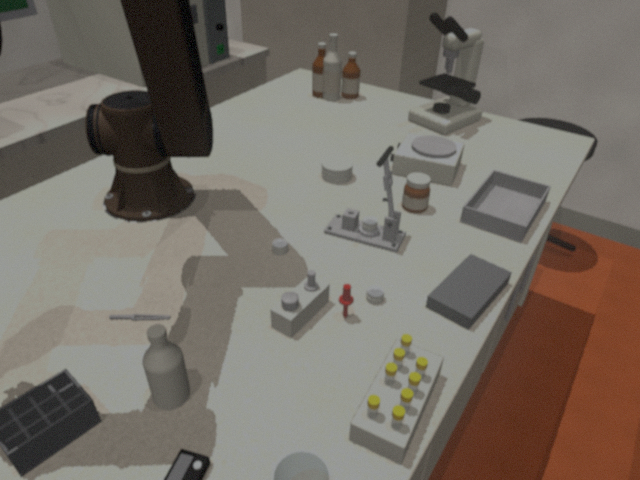

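View pics/top0.png

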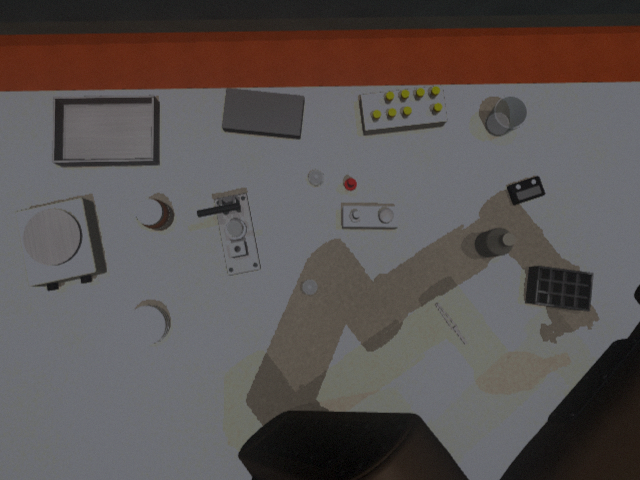

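The red pin at scene (346,300), top (350,184), stands free on the bench, so it is the look-alike. The slim-gripped pin in the stand at scene (312,282), top (355,215), fits the lock pin. The wide pin is at scene (290,300), top (385,215). I'll confirm this in an enlarged crop and work out the positions.

Run:
```python
from h import *
np.set_printoptions(precision=4,suppress=True)
a=cv2.imread('pics/scene0.png');b=cv2.imread('pics/top0.png')
A=cv2.resize(a[140:340,265:415],None,fx=3,fy=3,interpolation=cv2.INTER_CUBIC)
B=cv2.resize(b[180:285,190:270],None,fx=4,fy=4,interpolation=cv2.INTER_CUBIC)
C=cv2.resize(b[170:235,330:405],None,fx=2.5*320/250*4/3.2/1.0,fy=4,interpolation=cv2.INTER_CUBIC)[:180,:320]
B=cv2.copyMakeBorder(np.vstack([B,cv2.resize(b[195:235,330:410],(320,160),interpolation=cv2.INTER_CUBIC)]),0,20,0,0,cv2.BORDER_CONSTANT)
cv2.imwrite('pics/crop.png',np.clip(np.hstack([A,B]).astype(float)*1.4,0,255).astype(np.uint8))
def tri(u,v):
    o1,d1=ray('scene',u);o2,d2=ray('top',v);d1/=np.linalg.norm(d1);d2/=np.linalg.norm(d2)
    s=np.linalg.lstsq(np.c_[d1,-d2],o2-o1,rcond=None)[0];p,q=o1+d1*s[0],o2+d2*s[1];return (p+q)/2,np.linalg.norm(p-q)
for n,u,v in [('hinge',(391.7,220.2),(228.3,200.6)),('handle',(385.4,154),(216.2,211.5)),('hole',(349.4,213),(239.9,252.3)),('clamp',(364.4,235.2),(234.8,236.2)),('stand',(297.8,313.2),(367.3,219.9)),('pin',(312.1,301.8),(354.9,221.6)),('pinvis',(311.8,282.7),(355.1,216.6)),('wide',(291.5,321.2),(381.1,218.3))]:
    print(n,*tri(u,v))
# stand top from mask, red excluded
for c in ['scene','top']:
  shot(c)
  for n in ['pin_stand','clamp','lock_pin','clamp_lever']:
    for d in spotter.masks_of(c,n)[:2]:
        m=d['region'].astype(np.uint8);print(c,n,round(d['p'],2),m.sum(),cv2.minAreaRect(cv2.findNonZero(m)))
```

```text
hinge [0.6355 0.1962 0.0662] 0.006723992289801928
handle [0.5937 0.1978 0.2252] 0.004569065603469691
hole [0.5219 0.1762 0.0532] 0.009758788346643371
clamp [ 0.5625  0.1954 -0.008 ] 0.002855266672412721
stand [ 0.5941 -0.1327  0.0006] 0.0034171460531757696
pin [ 0.5961 -0.0972  0.0057] 0.012045448815939821
pinvis [ 0.5987 -0.0966  0.0596] 0.004396035404055358
wide [ 0.5987 -0.1646  0.0065] 0.0011489153164399354
scene pin_stand 0.73 1727 ((299.76019287109375, 305.7502136230469), (35.49225616455078, 70.92680358886719), 46.16913986206055)
scene clamp 0.71 2805 ((383.96923828125, 210.24615478515625), (72.3666000366211, 109.804931640625), 38.08877182006836)
scene lock_pin 0.84 216 ((346.2499694824219, 300.25), (30.397998809814453, 12.159198760986328), 78.69007110595703)
scene lock_pin 0.51 198 ((310.5, 281.0), (20.0, 13.0), 90.0)
scene clamp_lever 0.76 563 ((384.8821105957031, 181.59878540039062), (71.06671142578125, 17.236886978149414), 89.14490509033203)
top pin_stand 0.89 1025 ((369.4999694824219, 217.0), (54.99999237060547, 23.999996185302734), -0.0)
top clamp 0.64 2819 ((228.61672973632812, 236.05438232421875), (78.43849182128906, 52.79018783569336), 78.11134338378906)
top lock_pin 0.27 168 ((309.0, 287.0), (14.0, 14.0), 90.0)
top clamp_lever 0.57 113 ((355.5, 215.5), (11.0, 11.0), 90.0)
top clamp_lever 0.53 292 ((218.32391357421875, 210.24935913085938), (9.178043365478516, 43.16548538208008), 75.46554565429688)
```

View pics/crop.png

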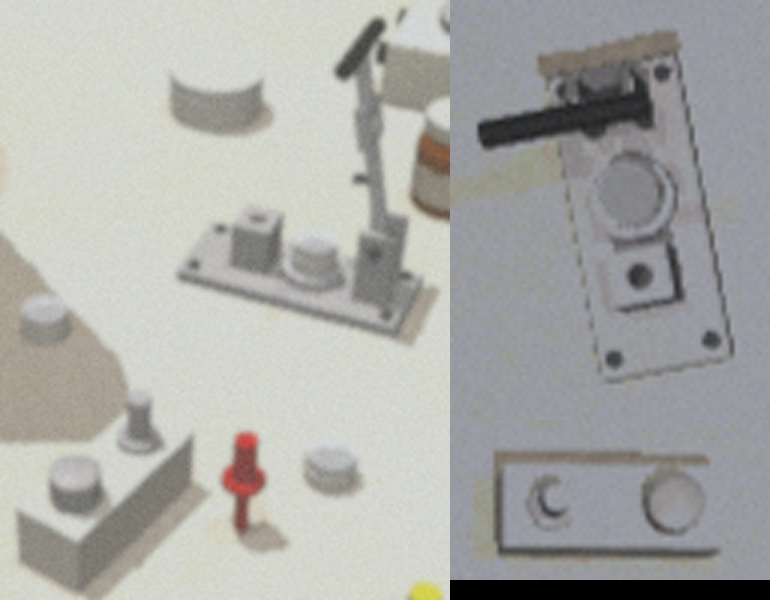

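The enlarged crop settles it: the grey slim-gripped pin, at crop (138,420) and in the left hole in the top view, is the lock pin. The red one is free-standing. The lever is open, its handle at crop (360,48).

Run:
```python
from h import *
np.set_printoptions(precision=4,suppress=True)
t=lambda X,Y:(190+(X-450)/4,180+Y/4)
P=[atz('top',t(*q),.012) for q in [(605,382),(732,353),(680,52),(548,75)]]
print(np.array(P));c=np.mean(P,0);ax=(P[2]+P[3]-P[0]-P[1])/2;yaw=np.arctan2(ax[1],ax[0]);print('clamp',c,'yaw',yaw,np.linalg.norm(ax))
print('hole top cam',atz('top',t(640,275),.054))
s=lambda X,Y:(265+X/3,140+Y/3)
print('hole scene',atz('scene',s(258,216),.054))
S=[atz('scene',s(*q),.012) for q in [(178,275),(402,333)]];print('scene corners',S)
for y in [0]:
  R=lambda x,y,z:np.array([c[0]+x*np.cos(yaw)-y*np.sin(yaw),c[1]+x*np.sin(yaw)+y*np.cos(yaw),z])
print('hole pred',R(-.04,0,.054),'hinge',R(.065,0,.062))
for a in np.arange(.9,1.6,.1):
  p=R(.065-.165*np.cos(a),0,.062+.165*np.sin(a));print(round(a,1),p,proj('scene',p),proj('top',p))
u=lambda X,Y:(330+(X-450)/4,195+(Y-420)/4)
print('pin collar',atz('top',u(548,503),.055),'wide',atz('top',u(673,500),.06))
print('pin griptop scene',atz('scene',s(138,397),.088),'collar',atz('scene',s(139,437),.053))
```

```text
[[0.4647 0.2065 0.012 ]
 [0.4809 0.1299 0.012 ]
 [0.6648 0.1601 0.012 ]
 [0.6519 0.2405 0.012 ]]
clamp [0.5656 0.1843 0.012 ] yaw 0.17117107341585608 0.18826748207374008
hole top cam [0.5262 0.1789 0.054 ]
hole scene [0.527  0.1848 0.054 ]
scene corners [array([0.4876, 0.1269, 0.012 ]), array([0.6746, 0.1624, 0.012 ])]
hole pred [0.5262 0.1774 0.054 ] hinge [0.6296 0.1953 0.062 ]
0.9 [0.5286 0.1779 0.1912] [353.5857 163.2379] [228.2561 243.418 ]
1.0 [0.5418 0.1801 0.2008] [359.376  160.6637] [226.3692 236.7572]
1.1 [0.5559 0.1826 0.209 ] [365.5929 158.6813] [224.4947 229.64  ]
1.2 [0.5707 0.1851 0.2158] [372.1745 157.3286] [222.659  222.1575]
1.3 [0.5861 0.1878 0.221 ] [379.0506 156.6361] [220.8887 214.4102]
1.4 [0.602  0.1906 0.2246] [386.1439 156.6265] [219.2097 206.506 ]
1.5 [0.6181 0.1933 0.2266] [393.3709 157.313 ] [217.6468 198.5572]
pin collar [ 0.5995 -0.0969  0.055 ] wide [ 0.5995 -0.17    0.06  ]
pin griptop scene [ 0.5996 -0.0975  0.088 ] collar [ 0.6006 -0.097   0.053 ]
```

Call:
move_arm([
  {"claw": -1,"x": 0,"y": 0,"z": -0.05,"twist": 0},
  {"claw": -1,"x": -0.02,"y": 0.02,"z": -0.05,"twist": 0},
  {"claw": -1,"x": -0.043,"y": 0.04,"z": 0,"twist": 0},
  {"claw": -1,"x": -0.043,"y": 0.04,"z": 0,"twist": 0},
  {"claw": -1,"x": -0.043,"y": 0.04,"z": 0,"twist": 0},
])

```text
time: 2.42
eef_pos: [0.3251, -0.449, 0.3315]
tcp_rot: [-0.175, 0.985, -0.0, 0.0]
wrist_force: [1.4, -0.9, 0.2]
opening: -0.0001
finger_force: 0.0
```

Call:
move_arm([
  {"claw": -1,"x": -0.043,"y": 0.04,"z": 0,"twist": 0},
  {"claw": -1,"x": -0.043,"y": 0.04,"z": 0,"twist": 0},
  {"claw": -1,"x": -0.043,"y": 0.04,"z": 0,"twist": 0},
  {"claw": -1,"x": -0.043,"y": 0.04,"z": 0,"twist": 0},
  {"claw": -1,"x": -0.043,"y": 0.04,"z": 0,"twist": 0},
])

```text
time: 3.05
eef_pos: [0.4578, -0.1868, 0.3318]
tcp_rot: [-0.176, 0.984, -0.0, 0.001]
wrist_force: [1.5, 0.2, 0.1]
opening: -0.0
finger_force: 0.0
```

Call:
move_arm([
  {"claw": -1,"x": -0.043,"y": 0.04,"z": 0,"twist": 0},
  {"claw": -1,"x": -0.043,"y": 0.04,"z": 0,"twist": 0},
  {"claw": -1,"x": -0.043,"y": 0.04,"z": 0,"twist": 0},
  {"claw": -1,"x": -0.043,"y": 0.04,"z": 0,"twist": 0},
  {"claw": -1,"x": -0.043,"y": 0.04,"z": 0,"twist": 0},
])

```text
time: 3.68
eef_pos: [0.5905, 0.0753, 0.3317]
tcp_rot: [-0.176, 0.984, 0.0, 0.0]
wrist_force: [1.6, -0.7, 0.6]
opening: 0.0001
finger_force: 0.0
```

Call:
move_arm([
  {"claw": -1,"x": -0.036,"y": 0.031,"z": 0,"twist": 0},
  {"claw": -1,"x": -0.036,"y": 0.031,"z": 0,"twist": 0},
  {"claw": -1,"x": -0.036,"y": 0.031,"z": 0,"twist": 0},
  {"claw": -1,"x": 0,"y": 0,"z": 0,"twist": -0.174},
  {"claw": -1,"x": 0,"y": 0,"z": 0,"twist": -0.174},
])

```text
time: 4.3
eef_pos: [0.6593, 0.1988, 0.3305]
tcp_rot: [-0.346, 0.938, -0.0, -0.001]
wrist_force: [0.4, 0.6, -0.4]
opening: 0.0003
finger_force: 0.0
```

Call:
move_arm([
  {"claw": -1,"x": 0,"y": 0,"z": 0,"twist": -0.174},
  {"claw": -1,"x": 0,"y": 0,"z": 0,"twist": -0.174},
  {"claw": -1,"x": 0,"y": 0,"z": 0,"twist": -0.174},
  {"claw": -1,"x": 0,"y": 0,"z": 0,"twist": -0.174},
  {"claw": -1,"x": 0,"y": 0,"z": 0,"twist": -0.174},
])

```text
time: 4.92
eef_pos: [0.6592, 0.198, 0.3313]
tcp_rot: [0.709, -0.705, -0.0, 0.0]
wrist_force: [-0.5, -0.6, -0.0]
opening: 0.0
finger_force: 0.0
```

Call:
move_arm([
  {"claw": -1,"x": 0,"y": 0,"z": 0,"twist": -0.171},
  {"claw": -1,"x": 0,"y": 0,"z": 0.04,"twist": 0},
  {"claw": -1,"x": 0,"y": 0,"z": 0.04,"twist": 0},
  {"claw": -1,"x": 0,"y": 0,"z": 0.04,"twist": 0},
  {"claw": -1,"x": 0,"y": 0,"z": 0,"twist": 0},
])

```text
time: 5.55
eef_pos: [0.6574, 0.1972, 0.2079]
tcp_rot: [0.765, -0.644, -0.001, 0.003]
wrist_force: [-0.3, -0.2, 0.4]
opening: 0.0001
finger_force: 0.0
```

Run:
```python
from h import *
from scipy.spatial.transform import Rotation as Q
s=r.read_state();R=Q.from_quat(s['tcp_rot']).as_matrix();print(s['eef_pos'],R.round(3),s['joints'].round(2))
a=shot('scene')[100:260,290:450];b=shot('top')[150:310,150:310]
cv2.imwrite('pics/c2.png',cv2.resize(np.hstack([a,b])[:,:,::-1],(800,400),interpolation=cv2.INTER_CUBIC))
```

```text
[0.65737185 0.19716962 0.2079348 ] [[ 0.17  -0.985 -0.006]
 [-0.985 -0.17  -0.003]
 [ 0.002  0.006 -1.   ]] [ 0.57  0.39  0.01 -0.   -1.2  -0.4 ]
```

View pics/c2.png

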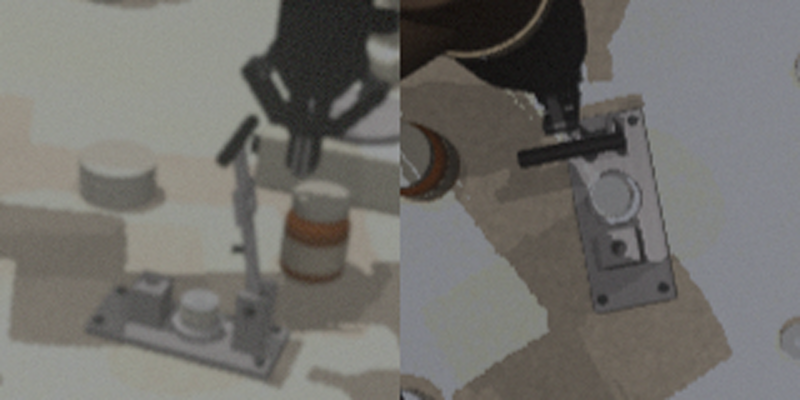

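The fingertips (crop about (300,160) and (560,110)) are behind the handle on the hinge side, as planned. Next is the swing.

Call:
move_arm([
  {"claw": -1,"x": 0,"y": 0.024,"z": 0,"twist": 0},
  {"claw": -1,"x": 0,"y": 0.024,"z": 0,"twist": 0},
  {"claw": -1,"x": 0,"y": 0.035,"z": 0.012,"twist": 0},
])

```text
time: 6.02
eef_pos: [0.5795, 0.1849, 0.2031]
tcp_rot: [0.765, -0.644, 0.002, -0.003]
wrist_force: [1.7, 0.2, 0.6]
opening: 0.0001
finger_force: 0.8
```

Call:
move_arm([
  {"claw": -1,"x": 0,"y": 0.031,"z": 0.021,"twist": 0},
  {"claw": -1,"x": 0,"y": 0.027,"z": 0.028,"twist": 0},
  {"claw": -1,"x": 0,"y": 0,"z": 0,"twist": 0},
])

```text
time: 6.4
eef_pos: [0.5191, 0.1738, 0.1514]
tcp_rot: [0.765, -0.644, -0.0, -0.0]
wrist_force: [0.2, 1.2, 0.9]
opening: 0.0001
finger_force: 0.0
```

Run:
```python
from h import *
a=shot('scene')[100:260,290:450];b=shot('top')[150:310,150:310]
cv2.imwrite('pics/c3.png',cv2.resize(np.hstack([a,b])[:,:,::-1],(800,400),interpolation=cv2.INTER_CUBIC))
```

```text
(no output)
```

View pics/c3.png

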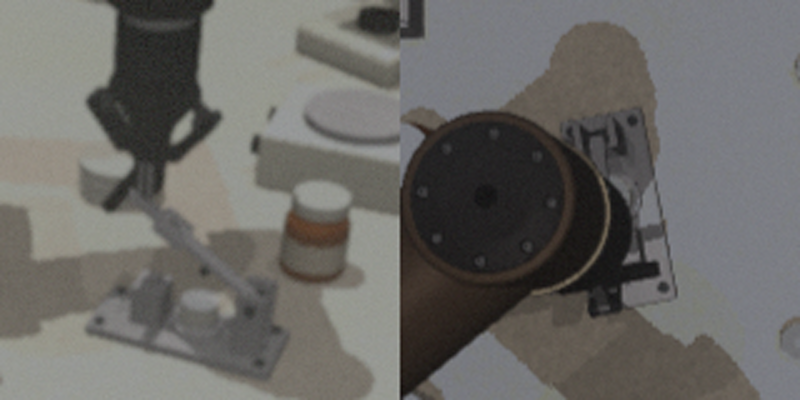

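The lever is at about 45°, with the tip on the bar beside the handle (crop (145,190)). I'll continue down.

Call:
move_arm([
  {"claw": -1,"x": 0,"y": 0.016,"z": 0.022,"twist": 0},
  {"claw": -1,"x": 0,"y": 0.012,"z": 0.028,"twist": 0},
  {"claw": -1,"x": 0,"y": 0.004,"z": 0.02,"twist": 0},
  {"claw": -1,"x": 0,"y": 0,"z": 0.008,"twist": 0},
])

```text
time: 7.0
eef_pos: [0.4899, 0.1692, 0.0728]
tcp_rot: [0.765, -0.644, 0.0, -0.001]
wrist_force: [0.6, 0.6, 0.4]
opening: -0.0002
finger_force: 0.5
```

Call:
move_arm([
  {"claw": -1,"x": 0,"y": 0,"z": 0.006,"twist": 0},
  {"claw": -1,"x": 0,"y": 0,"z": 0,"twist": 0},
])

```text
time: 7.25
eef_pos: [0.4899, 0.1692, 0.0671]
tcp_rot: [0.765, -0.644, 0.0, -0.001]
wrist_force: [-0.2, 0.7, 1.2]
opening: -0.0
finger_force: 0.0
```

Call:
move_arm([
  {"claw": -1,"x": 0,"y": 0,"z": 0.003,"twist": 0},
  {"claw": -1,"x": 0,"y": 0,"z": 0,"twist": 0},
])

```text
time: 7.5
eef_pos: [0.4901, 0.1693, 0.0666]
tcp_rot: [0.765, -0.644, 0.001, -0.001]
wrist_force: [-9.1, -2.1, 28.5]
opening: -0.0002
finger_force: 14.4
```

Call:
move_arm([
  {"claw": -1,"x": 0,"y": 0,"z": 0.002,"twist": 0},
  {"claw": -1,"x": 0,"y": 0,"z": 0,"twist": 0},
])

```text
time: 7.75
eef_pos: [0.4903, 0.1693, 0.0663]
tcp_rot: [0.766, -0.643, 0.001, -0.002]
wrist_force: [-17.5, -3.3, 46.1]
opening: 0.0003
finger_force: 23.6
```

Shut at the stop: the force rose at z = 0.0666 and the lever top is at 0.067. Now to the pin.

Call:
move_arm([
  {"claw": -1,"x": 0,"y": 0,"z": -0.05,"twist": 0},
  {"claw": 0.05,"x": 0,"y": 0,"z": -0.06,"twist": 0},
  {"claw": 0.05,"x": 0.056,"y": -0.0125,"z": 0,"twist": 0},
  {"claw": 0.05,"x": 0.056,"y": -0.0125,"z": 0,"twist": 0},
  {"claw": 0.05,"x": 0.056,"y": -0.0125,"z": 0,"twist": 0},
])

```text
time: 8.38
eef_pos: [0.5554, 0.0081, 0.1724]
tcp_rot: [0.765, -0.644, 0.001, -0.001]
wrist_force: [0.2, -0.0, -0.1]
opening: 0.0448
finger_force: 0.0
```

Call:
move_arm([
  {"claw": 0.05,"x": 0.056,"y": -0.0125,"z": 0,"twist": 0},
  {"claw": 0.05,"x": 0.056,"y": -0.0125,"z": 0,"twist": 0},
  {"claw": 0.05,"x": 0,"y": 0,"z": 0,"twist": 0},
])

```text
time: 8.75
eef_pos: [0.5991, -0.1004, 0.1711]
tcp_rot: [0.763, -0.646, 0.0, 0.0]
wrist_force: [-1.1, 0.4, -0.3]
opening: 0.0447
finger_force: 0.0
```

Run:
```python
from h import *
np.set_printoptions(precision=4,suppress=True)
print(r.read_state()['eef_pos'],r.read_state()['opening'])
a=shot('scene');b=shot('top')
for c in ['scene','top']:
  for n in ['lock_hole','clamp_hinge','lever_handle','clamp','lock_pin']:
    print(c,n,[(np.round(d['xy'],1),round(d['p'],2)) for d in spotter.tip_of(c,n)][:2])
A=cv2.resize(b[180:290,190:270],(400,550),interpolation=cv2.INTER_CUBIC)
B=cv2.resize(a[180:290,310:390],(400,550),interpolation=cv2.INTER_CUBIC)
cv2.imwrite('pics/c4.png',np.clip(np.hstack([A,B])[:,:,::-1]*1.3,0,255).astype(np.uint8))
cv2.imwrite('pics/scene4.png',a[:,:,::-1]);cv2.imwrite('pics/top4.png',b[:,:,::-1])
```

```text
[ 0.5991 -0.1004  0.1711] 0.04465122812897314
scene lock_hole [(array([351.4, 210.1]), 0.71)]
scene clamp_hinge [(array([389.9, 219. ]), 0.96), (array([375. , 299.9]), 0.48)]
scene lever_handle [(array([326. , 196.9]), 0.62)]
scene clamp [(array([364.7, 235. ]), 0.6)]
scene lock_pin [(array([144.3, 317.9]), 0.71), (array([312.7, 304.4]), 0.52)]
top lock_hole []
top clamp_hinge []
top lever_handle []
top clamp []
top lock_pin [(array([355.7, 219.9]), 0.39), (array([487.6, 247. ]), 0.3)]
```

View pics/c4.png

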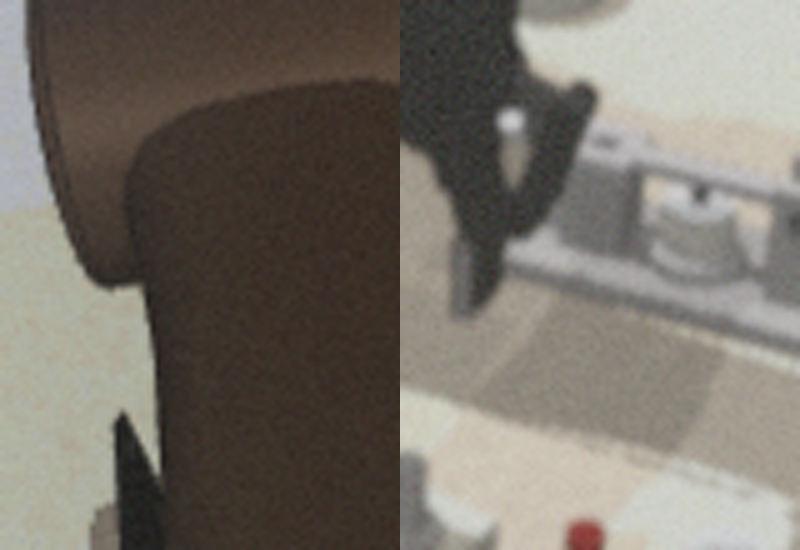

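The lever lies level in the scene view, with its eye hole at crop (605,140). I'll descend on the pin and grip it.

Call:
move_arm([
  {"claw": 0.05,"x": -0.003,"y": -0.001,"z": 0.04,"twist": 0},
  {"claw": 0.05,"x": 0,"y": 0,"z": 0.04,"twist": 0},
  {"claw": 0.05,"x": 0,"y": 0,"z": 0.022,"twist": 0},
  {"claw": 0.05,"x": 0,"y": 0,"z": 0.009,"twist": 0},
  {"claw": 0.05,"x": 0,"y": 0,"z": 0,"twist": 0},
])

```text
time: 9.98
eef_pos: [0.5984, -0.0936, 0.0602]
tcp_rot: [0.765, -0.644, -0.0, 0.0]
wrist_force: [0.0, -0.1, 0.8]
opening: 0.0446
finger_force: 0.0
```

Call:
move_arm([
  {"claw": -1,"x": 0,"y": 0,"z": 0,"twist": 0},
  {"claw": -1,"x": 0,"y": 0,"z": 0,"twist": 0},
  {"claw": -1,"x": 0,"y": 0,"z": 0,"twist": 0},
  {"claw": -1,"x": 0,"y": 0,"z": 0,"twist": 0},
], grip_force=40)

```text
time: 10.48
eef_pos: [0.5993, -0.0936, 0.0616]
tcp_rot: [0.765, -0.644, 0.001, -0.001]
wrist_force: [-0.9, 0.8, 6.5]
opening: 0.0149
finger_force: 39.1
```

Run:
```python
from h import *
np.set_printoptions(precision=4,suppress=True)
print(r.read_state()['eef_pos'],r.read_state()['wrist_force'])
def dark(img,x,y,R=4,lo=None):
    g=cv2.GaussianBlur(cv2.cvtColor(img,cv2.COLOR_BGR2GRAY),(3,3),0).astype(float)
    x0,y0=int(round(x)),int(round(y));w=g[y0-R:y0+R+1,x0-R:x0+R+1];w=np.clip(np.percentile(w,60)-w-8,0,None)
    yy,xx=np.mgrid[y0-R:y0+R+1,x0-R:x0+R+1];return (w*xx).sum()/w.sum(),(w*yy).sum()/w.sum()
a=cv2.imread('pics/top0.png')
for R in (3,4):
  q=dark(a,237.5,248.75,R);print('top lug hole',q,atz('top',q,.052))
c=cv2.imread('pics/scene4.png');c0=cv2.imread('pics/scene0.png')
for R in (2,3): 
  q=dark(c,351,208,R);print('scene eye hole',q,atz('scene',q,.065))
q=dark(c0,351,212,2);print('scene lug hole',q,atz('scene',q,.052))
# base plate bolt holes in top0 and scene0
for p in [(231,269.5),(255.5,264.8),(243,198)]: q=dark(a,*p,2);print('bolt top',q,atz('top',q,.014))
for p in [(329.3,231.7),(338.5,216.5),(393.7,244.7)]: q=dark(c0,*p,2);print('bolt scene',q,atz('scene',q,.014))
```

```text
[ 0.5993 -0.0936  0.0616] [-0.8998  0.7815  6.5069]
top lug hole (np.float64(236.6650290308173), np.float64(248.48325145154087)) [0.527  0.1812 0.052 ]
top lug hole (np.float64(236.7465483234714), np.float64(248.5216962524655)) [0.5269 0.181  0.052 ]
scene eye hole (np.float64(350.67553191489367), np.float64(208.0904255319149)) [0.5255 0.1845 0.065 ]
scene eye hole (np.float64(350.44871794871796), np.float64(208.03846153846155)) [0.5249 0.1844 0.065 ]
scene lug hole (np.float64(350.3103448275862), np.float64(212.48275862068965)) [0.5252 0.1846 0.052 ]
bolt top (np.float64(230.51009421265144), np.float64(269.3351278600269)) [0.4794 0.2019 0.014 ]
bolt top (np.float64(254.9517625231911), np.float64(264.46753246753246)) [0.4902 0.143  0.014 ]
bolt top (np.float64(242.50666666666666), np.float64(197.75333333333333)) [0.653  0.1721 0.014 ]
bolt scene (np.float64(329.2083333333334), np.float64(232.6388888888889)) [0.5012 0.128  0.014 ]
bolt scene (np.float64(338.1190476190476), np.float64(215.9404761904762)) [0.4798 0.2039 0.014 ]
bolt scene (np.float64(393.4688346883469), np.float64(244.0325203252032)) [0.6524 0.1772 0.014 ]
```

Gripped at 0.0149 m. I'll lift it and carry it over to the hole.

Call:
move_arm([
  {"claw": -1,"x": 0,"y": 0,"z": -0.025,"twist": 0},
  {"claw": -1,"x": 0,"y": 0,"z": -0.04,"twist": 0},
  {"claw": -1,"x": 0,"y": 0,"z": -0.04,"twist": 0},
  {"claw": -1,"x": -0.04,"y": 0.004,"z": 0,"twist": 0},
  {"claw": -1,"x": -0.05,"y": 0.004,"z": 0,"twist": 0},
])

```text
time: 11.1
eef_pos: [0.575, -0.006, 0.1659]
tcp_rot: [0.764, -0.645, 0.0, -0.001]
wrist_force: [0.8, 0.1, -0.8]
opening: 0.015
finger_force: 39.1
```

Call:
move_arm([
  {"claw": -1,"x": -0.05,"y": 0.004,"z": 0,"twist": 0},
  {"claw": -1,"x": -0.05,"y": 0.004,"z": 0,"twist": 0},
  {"claw": -1,"x": -0.05,"y": 0.004,"z": 0,"twist": 0},
  {"claw": -1,"x": -0.048,"y": 0.005,"z": 0,"twist": 0},
  {"claw": -1,"x": 0,"y": 0,"z": 0,"twist": 0},
])

```text
time: 11.72
eef_pos: [0.524, 0.1886, 0.1655]
tcp_rot: [0.766, -0.643, -0.0, -0.0]
wrist_force: [0.3, -0.4, -0.0]
opening: 0.0148
finger_force: 39.1
```

Run:
```python
from h import *
np.set_printoptions(precision=4,suppress=True)
s=r.read_state();print(s['eef_pos'],s['opening'],s['finger_force'])
a=shot('scene','scene5.png');e=s['eef_pos']
for dz in (.0566,):
  tip=e+[0,-.003,-dz];print('pred tip px',proj('scene',tip),'collar',proj('scene',tip+[0,0,.0475]),'eye hole px seen (350.6,208.1)')
print([(np.round(d['xy'],1),round(d['p'],2)) for d in spotter.tip_of('scene','lock_pin')])
cv2.imwrite('pics/c5.png',cv2.resize(np.clip(a[130:230,300:400,::-1]*1.4,0,255).astype(np.uint8),(600,600),interpolation=cv2.INTER_CUBIC))
```

```text
[0.524  0.1886 0.1655] 0.014757291128474145 39.07986760139465
pred tip px [351.4541 192.2537] collar [352.6591 174.7765] eye hole px seen (350.6,208.1)
[(array([352.4, 192.7]), 0.71), (array([344.7, 319.9]), 0.58)]
```

View pics/c5.png

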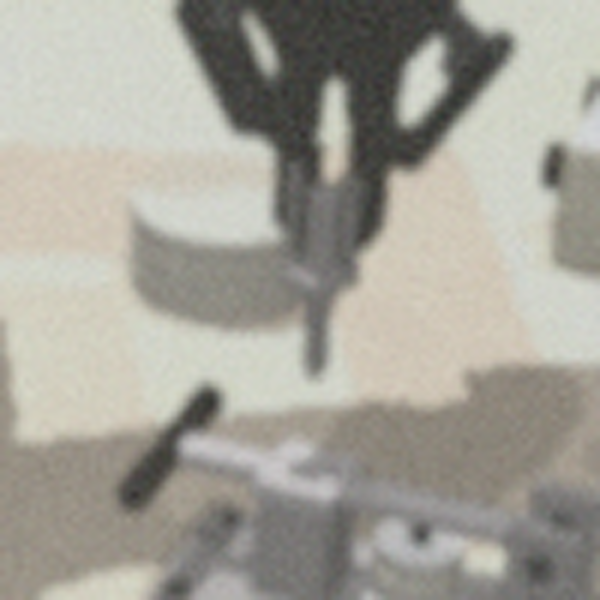

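The pin hangs straight, with its tip at crop (315,373), scene (352.5,192.2). The eye hole is below it at crop (300,462). I'll compare the two through the same camera and move lower.

Run:
```python
from h import *
np.set_printoptions(precision=4,suppress=True)
for p in [(352.5,192.2),(352.4,192.7)]: print('tip',atz('scene',p,.109))
a=cv2.imread('pics/scene5.png');g=cv2.cvtColor(a,cv2.COLOR_BGR2GRAY)
print(g[203:213,342:362]);print('hole',atz('scene',(350.6,208.1),.066))
e=[.526,.183,.0];print(proj('scene',[.526,.183,.067]))
```

```text
tip [0.526  0.1871 0.109 ]
tip [0.527 0.185 0.109]
[[112 113 111 112 117 122 131 128 125 123 116 110 102 100  99  97  99  93
   99  98]
 [124 123 117 116 127 137 139 140 139 131 121 107  99  96  98  98  93  99
   95  99]
 [135 130 130 132 136 142 142 140 140 136 116 108 101  99 102 100 101 100
   98  95]
 [140 139 136 134 136 138 136 132 128 117 110 104 102 102 102 103 104  97
   99  96]
 [129 138 139 143 142 138 123 118 109 105 102 100 101  98 102 105 101  98
   93  93]
 [120 135 140 141 139 136 120 107 104 100 102 103  99  96  98 105  98  97
   93  86]
 [113 128 134 139 141 137 130 125 115 112 108 117 119 115 104 106  99  95
   95  91]
 [108 119 128 129 132 138 131 133 132 130 126 130 131 124 115 107  96 100
   98  98]
 [104 103 106 112 120 124 127 130 134 133 134 138 135 130 115 105 103 102
  101 102]
 [100  97  95  98 102 106 110 114 120 124 126 133 134 125 111  98 102 102
   99 102]]
hole [0.5261 0.1829 0.066 ]
[350.5996 207.7326]
```

Call:
move_arm([
  {"claw": -1,"x": 0.0035,"y": 0.001,"z": 0.02,"twist": 0},
  {"claw": -1,"x": 0,"y": 0,"z": 0.017,"twist": 0},
  {"claw": -1,"x": 0,"y": 0,"z": 0,"twist": 0},
])

```text
time: 12.2
eef_pos: [0.5238, 0.1806, 0.1272]
tcp_rot: [0.764, -0.645, -0.0, 0.001]
wrist_force: [-0.5, -0.4, 0.6]
opening: 0.0147
finger_force: 39.1
```

Run:
```python
from h import *
s=r.read_state();print(s['eef_pos'],s['opening'],s['finger_force'])
a=shot('scene','scene6.png');b=shot('top')
print([(np.round(d['xy'],1),round(d['p'],2)) for d in spotter.tip_of('scene','lock_pin')])
cv2.imwrite('pics/c6.png',cv2.resize(np.clip(a[170:230,320:380,::-1]*1.4,0,255).astype(np.uint8),(600,600),interpolation=cv2.INTER_CUBIC))
```

```text
[0.52379915 0.18056597 0.12720648] 0.014745247294331472 39.09155309200287
[(array([343.5, 318.3]), 0.74)]
```

View pics/c6.png

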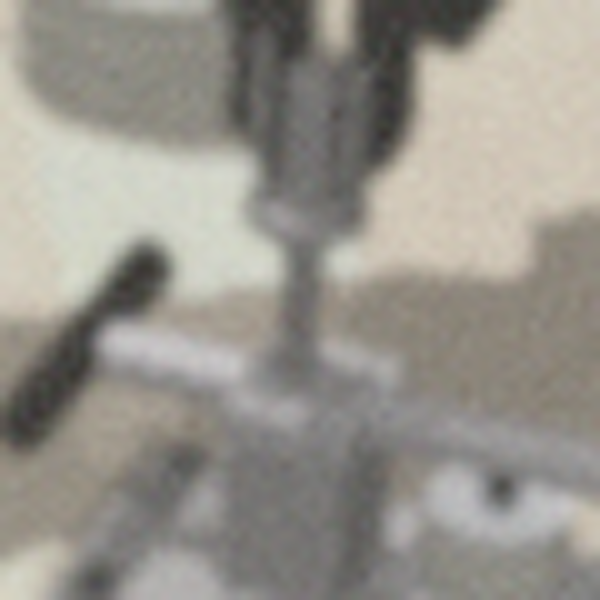

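Run:
```python
from h import *
np.set_printoptions(precision=4,suppress=True)
s=r.read_state();e=s['eef_pos'];print(e,s['joint_velocities'])
for oy in (0,-.003,.001):
  print(oy,proj('scene',e+[0,oy,-.0566]),proj('scene',e+[0,oy,-.0366]))
g=cv2.cvtColor(cv2.imread('pics/scene6.png'),cv2.COLOR_BGR2GRAY)
print(g[194:214,341:362])
print('hole .526 .183', proj('scene',[.526,.183,.067]), proj('scene',[.526,.181,.067]))
```

```text
[0.525  0.1819 0.129 ] [ 0.0054 -0.0041  0.0042 -0.0004  0.0025 -0.0005]
0 [350.1389 205.9188] [350.6188 198.9047]
-0.003 [349.5091 206.4569] [349.9838 199.4366]
0.001 [350.3483 205.7398] [350.8301 198.7278]
[[151 151 152 148 145 139 123 100  85  83  87  97 113 127 132 136 140 140
  144 140 145]
 [152 151 151 150 150 148 138 109  84  81  88 112 135 143 145 139 142 143
  140 142 141]
 [150 148 148 151 152 150 140 112  86  75  89 113 139 146 145 142 138 133
  130 128 131]
 [148 146 149 146 151 147 138 112  84  76  89 111 128 138 133 131 123 118
  115 113 111]
 [147 140 137 138 134 133 126 101  85  79  80 101 112 121 116 112 104 102
  100  98 102]
 [132 125 120 118 120 119 112  91  77  77  82  99 104 115 105 102 101  96
   95  99  99]
 [121 117 115 116 116 111 106  89  78  77  85  98 102 102 103  96  99  95
  100  95  94]
 [114 114 111 112 114 112 103  83  78  77  88 100 103 102  95  95  94  95
   97 102  98]
 [114 115 116 112 108 113  99  86  72  81  88 104 104 100  93  98  98  96
   98  96  95]
 [115 112 112 109 111 108 102  87  78  75  90 104 110 105 102  98  97  96
   97  94  93]
 [
[... 243 characters left out ...]
17 121
  113 101  92]
 [129 132 132 118 105  97  90  84  82  80  87  91  94  98 103 102 111 118
  113  99  94]
 [111 115 119 114 107 100  96  90  85  84  88  93  89  89  90  94 100 110
  106  97  93]
 [ 96 107 117 120 114 109 104  98  98  95  91  91  90  90  93  99  97 103
   97  95  94]
 [ 96 105 112 122 120 115 114 117 114 105  98  95  91  93  98  98  99 105
  101 100 100]
 [ 96  96 105 107 111 111 119 118 116 110  98  95 101  98  95  95 102  94
  100 104 103]
 [ 96  92  96  97 100 103 106 111 109 100  91  98  94  98  96  88  95  97
  101 100  98]
 [ 93  93  89  92  94  90  93  95 101  96  93  93  93  95  88  82  91  90
   94  94  97]]
hole .526 .183 [350.5996 207.7326] [350.1817 208.0921]
```

Aligned in the view to about 1 mm (shank at column 349.9, hole at about 350.4). I'll lower it gently and watch the force.

Call:
move_arm([
  {"claw": -1,"x": 0,"y": 0,"z": 0.006,"twist": 0},
  {"claw": -1,"x": 0,"y": 0,"z": 0.004,"twist": 0},
  {"claw": -1,"x": 0,"y": 0,"z": 0,"twist": 0},
])

```text
time: 12.72
eef_pos: [0.5247, 0.1827, 0.1182]
tcp_rot: [0.765, -0.644, 0.0, -0.0]
wrist_force: [1.1, 1.1, -0.5]
opening: 0.0148
finger_force: 38.9
```

Call:
move_arm([
  {"claw": -1,"x": 0,"y": 0,"z": 0.003,"twist": 0},
  {"claw": -1,"x": 0,"y": 0,"z": 0,"twist": 0},
])

```text
time: 12.98
eef_pos: [0.5247, 0.1828, 0.1153]
tcp_rot: [0.765, -0.644, 0.0, -0.0]
wrist_force: [2.0, 2.6, -1.1]
opening: 0.0148
finger_force: 38.9
```

The tip is 8 mm into the eye hole. A small side force is pushing it toward +x/+y, so I'll correct for that and continue.

Call:
move_arm([
  {"claw": -1,"x": -0.0015,"y": -0.0012,"z": 0,"twist": 0},
  {"claw": -1,"x": 0,"y": 0,"z": 0.003,"twist": 0},
  {"claw": -1,"x": 0,"y": 0,"z": 0.003,"twist": 0},
  {"claw": -1,"x": 0,"y": 0,"z": 0,"twist": 0},
])

```text
time: 13.48
eef_pos: [0.525, 0.1837, 0.1089]
tcp_rot: [0.765, -0.644, -0.0, 0.0]
wrist_force: [1.2, 1.2, -0.4]
opening: 0.0145
finger_force: 39.1
```

Call:
move_arm([
  {"claw": -1,"x": 0,"y": 0,"z": 0.004,"twist": 0},
  {"claw": -1,"x": 0,"y": 0,"z": 0.004,"twist": 0},
  {"claw": -1,"x": 0,"y": 0,"z": 0,"twist": 0},
])

```text
time: 13.85
eef_pos: [0.5251, 0.1838, 0.1008]
tcp_rot: [0.765, -0.644, -0.0, 0.0]
wrist_force: [0.6, 0.1, -0.8]
opening: 0.0146
finger_force: 39.1
```

Call:
move_arm([
  {"claw": -1,"x": 0,"y": 0,"z": 0.006,"twist": 0},
  {"claw": -1,"x": 0,"y": 0,"z": 0.006,"twist": 0},
  {"claw": -1,"x": 0,"y": 0,"z": 0.006,"twist": 0},
  {"claw": -1,"x": 0,"y": 0,"z": 0.003,"twist": 0},
  {"claw": -1,"x": 0,"y": 0,"z": 0,"twist": 0},
])

```text
time: 14.48
eef_pos: [0.5252, 0.1839, 0.08]
tcp_rot: [0.765, -0.644, -0.0, 0.0]
wrist_force: [-0.1, 0.3, -0.2]
opening: 0.015
finger_force: 39.1
```

Call:
move_arm([
  {"claw": -1,"x": 0,"y": 0,"z": 0.002,"twist": 0},
  {"claw": -1,"x": 0,"y": 0,"z": 0,"twist": 0},
])

```text
time: 14.72
eef_pos: [0.5255, 0.1841, 0.0786]
tcp_rot: [0.765, -0.644, 0.0, -0.0]
wrist_force: [-0.9, -0.5, 1.2]
opening: 0.0143
finger_force: 39.4
```

Call:
move_arm([
  {"claw": -0.05,"x": 0,"y": 0,"z": 0,"twist": 0},
  {"claw": -0.05,"x": 0,"y": 0,"z": 0,"twist": 0},
  {"claw": -0.05,"x": 0,"y": 0,"z": 0,"twist": 0},
  {"claw": -0.05,"x": 0,"y": 0,"z": -0.03,"twist": 0},
  {"claw": -0.05,"x": 0,"y": 0,"z": -0.05,"twist": 0},
])

```text
time: 15.35
eef_pos: [0.5242, 0.1833, 0.1575]
tcp_rot: [0.765, -0.644, -0.001, 0.002]
wrist_force: [0.5, 0.7, 0.6]
opening: 0.0405
finger_force: 0.0
```

Call:
move_arm([
  {"claw": -0.05,"x": 0,"y": 0,"z": -0.06,"twist": 0},
  {"claw": -0.05,"x": 0,"y": 0,"z": -0.06,"twist": 0},
  {"claw": -0.05,"x": 0,"y": 0,"z": 0,"twist": 0},
])

```text
time: 15.72
eef_pos: [0.5275, 0.1851, 0.284]
tcp_rot: [0.765, -0.644, 0.002, -0.005]
wrist_force: [-0.4, 0.1, -0.6]
opening: 0.0407
finger_force: 0.0
```

Run:
```python
from h import *
s=r.read_state();print(s['eef_pos'],s['opening'])
a=shot('scene')
cv2.imwrite('pics/c7.png',cv2.resize(np.clip(a[140:350,260:420,::-1]*1.4,0,255).astype(np.uint8),(456,600),interpolation=cv2.INTER_CUBIC))
```

```text
[0.52746057 0.18506244 0.28404115] 0.040739026395076844
```

View pics/c7.png

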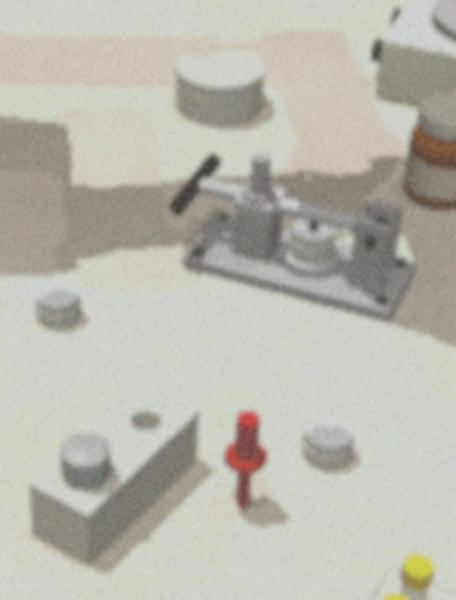

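The pin stands upright with its collar on the level lever, at crop (262,180). The wide pin and the rest are unmoved, and the gripper is clear.

```bash
python3 -c "
from h import *
print(order.finish_job())"
```

```text
the job is handed in; nothing more can be done
None
```

The lever is shut at its stop and the lock pin is through it into the block, its collar resting on the lever in the last picture. I let go, backed the gripper clear and handed the job in at about 16 s on the robot's clock; no verdict came back.

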